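# Bring the beige-lidded jar to the front of the materials carousel

### The arm

A 6-joint arm with a two-finger parallel gripper is mounted at the origin on a cart in front of the work surface, level with it; the furniture and walls round the work are solid. World frame = base frame: x ahead of the robot, y to its left, z up, the work surface at z = 0. Lengths are in mm, angles in rad, forces in N, time in s.
With the tool pointing down it reaches from about 275 to 750 mm from the base axis. Payload 10.2 kg.
Tool frame: the origin (TCP) lies at the very end of the fingers, on their centre line; the grasp point (between the pads) lies 19 mm behind it; z points along the fingers, y is the line along which they close (so a half turn about z gives the same grasp; the last joint's range is limited). The gripper opens to 85 mm and grips with 20 to 120 N. Pads are 22 mm wide; open, the fingers measure 114 mm over their backs; the gripper's body (76 mm by 85 mm) begins 54 mm behind the grasp point. The pads swing forward as they close: fully open they stand 13 mm farther back than shut.
Start: joints at [0.968, 0.313, 1.498, -0, 1.331, -0.223], TCP at [194.649, 487.589, 231.294] pointing down, gripper open.
Joint ranges: [-2.94, 2.94], [-0.97, 2.17], [0.19, 2.56], [-1.23, 4.37], [0.02, 3.11], [-2.88, 2.88]. Speed limits (rad/s): [2.39, 2.39, 3.01, 3.14, 3.14, 3.14].

### API

Orientations are given as a unit quaternion [w, x, y, z].
In Python, from rig import ctrl gives the robot as it stands.
- The arm moves only by the shell command python3 -m pendant 'ROWS' [FORCE]. ROWS is JSON, a list that holds one entry, the list of rows, each a list of 5 numbers: the shift along the tool's x, y, z normalised to -1 to 1, where 1 is 200 mm, then the turn about the tool's z normalised to -1 to 1, where 1 is pi rad, then the opening, from 0 (shut) to 1 (fully open). In form: [[[dx, dy, dz, spin, hand], ...]]. A call has 1 to 12 rows; each row is the pose to reach, as a shift and turn from the pose commanded when the call began, along the tool's axes at that moment, turning the shorter way round; what a row does not reach only later rows make up. A row lasts 1/10 s, in which the tool goes at most 50 mm and 8.59 degrees, less where a joint would pass 70% of its speed; a pose out of reach is approached as far as the arm can. A call with a number of a shift or a turn outside -1 to 1 is refused whole. A call with a gripper value outside its range is refused whole. The fingers move at their own pace and stop on an object; FORCE is the grip in N (left out, the last holds). Time passes only in rows, so rows that repeat a pose let the fingers close. It gives the time, the measured TCP pose, the force, the opening and the grip force at its end, in the units of the state.
- ctrl.sense(): the state, without advancing time (a new reading comes with each control period).
- ctrl.capture(name): name is "side" or "top"; returns (picture, depth): 480x640x3 uint8, blue, green, red; 480x640 float32, mm along the optical axis (not along the pixel's ray), 0 where there is no reading.
- ctrl.get_calibration(name): a dict with "K" (3x3 intrinsics, pixels), "origin" and "rotation" of the camera in the world. Camera axes: x right, y down, z forward; pixel columns grow to the right and rows downward; lengths in mm; the calibration is good to about 2 mm. A picture is of the moment at which its call begins. get_calibration takes no time and is no camera call.
- ctrl.finish_job(): hands the job in; it is judged then, once.
The state is a dict: "time_s": time; "joints": joint angles; "dq": joint speeds; "tau": joint torques, N m; "eef_pos": TCP position; "ee_rot": TCP orientation; "force": force on the tool from outside, world axes, zero at the start; "wrist_torque": the same for the moment, N m; "grip_width": opening from 0.0 (shut) to 1.0 (fully open); "grip_force": force on a finger pad.
Only numpy, scipy, OpenCV 4.12 (cv2) and the standard library are available. Lean on these libraries where they do the work, as an engineer would, in place of code of your own. Each camera call takes 0.05 s, during which the arm holds its last target. There are 200 camera calls.

### The job

Take the small materials carousel by its blue knob with a light grip and turn it slowly until the jar with the beige lid and blue label stands centred at the red arrow on the grey foot, letting go and gripping again as often as needed. Touch nothing that stands on the carousel, keep it all upright in its pockets, and leave the things around it alone. Finish still gripping the knob, holding the carousel still: do not let go at the end.

Things in the scene. Friction and masses are not known exactly. Their poses are not given: they have to be found in the camera images.
- base: grey round foot of the materials carousel, 140 mm across, fixed to the worktop; origin on the carousel's axis at worktop height. Its -x axis points to the front mark: a flat tongue, 34 mm wide and 12 mm high, that reaches 122 mm from the axis and carries a red arrow head. The tongue points roughly to the robot, up to 30 degrees to either side
- turntable: white turning deck of the carousel, 180 mm across, top at 26 mm above the worktop; origin on the axis at worktop height, z up. It turns freely without limit, either way, about the vertical axis, with slight bearing drag (about 0.015 N m) and no spring or detent. Four pockets at 90 degrees, 62 mm from the axis, each with a 5 mm rim, 43 mm inside. It must never turn faster than 3 rad/s, even for a moment
- knob: blue round fluted knob fixed on top of the deck's central column, turning with the deck: 30 mm in diameter, 50 mm tall, from 86 to 136 mm above the worktop; origin at its underside's centre. The column below is 17 mm thick. It may be taken at any angle, from above, with at most 90 N in total on it (45 N from each of two fingers)
- knob_mid (a point): point on the axis inside the knob, 114 mm above the worktop (22 mm below its top): where to grip it
- front (a point): fixed point of the foot, 62 mm from the axis in the direction of the red arrow tongue, 28 mm above the worktop: where the centre of the beige-lidded jar's pocket stands when it is at the front
- jar_beige: the wanted jar: beige ribbed screw lid, white body, blue label band, 39 mm across, 38 mm tall, standing loose in one of the four deck pockets (which one varies), its origin at the centre of its underside, z up
- jar_white: jar of the same size with a white lid and red label band, standing loose in one of the four deck pockets (which one varies), its origin at the centre of its underside, z up
- dish_pink: pink mixing dish, 39 mm across, 25 mm tall, standing loose in one of the four deck pockets (which one varies), its origin at the centre of its underside, z up
- spool_purple: purple spool, 39 mm across, 14 mm tall, standing loose in one of the four deck pockets (which one varies), its origin at the centre of its underside, z up
- pliers: steel pliers 122 x 35 x 9 mm lying on the worktop to the left of the carousel, a bystander; origin at the centre of the underside
- syringe: paste syringe with orange plunger, 138 x 24 x 19 mm, lying to the right, a bystander; origin at the centre of the underside
- spool_grey: grey spool, 39 mm across, 14 mm tall, behind the carousel, a bystander; origin at the centre of the underside
- bite_block: purple bite block 16 x 68 x 19 mm, behind the carousel, a bystander; origin at the centre of the underside
There are look-alikes about, which are no part of the job. Leave any orange or purple look-alike of the jar_white alone. Leave any green look-alike of the jar_beige alone.

How it is judged:
By the outcome, as a careful person would: the job done as asked, in the order asked, and still so for the second after the job is handed in, while the arm keeps its last pose, push and grip.
It also fails if it takes over 72 s, if anything falls off the work surface, if the arm or the gripper's body presses on something with over 40 N, if the wrist force passes 120 N, or if a joint passes its speed limit or range.

## Working session

There is one attempt and no reset: what is moved stays moved. The work goes in short steps, Python scripts to look and compute and a shell command to move; the robot and the scene stay as the last step left them, time stands still between calls to the robot, and variables do not carry over. Pictures are saved under pics/ and viewed, at most 10 in all, crops included, and the job is handed in when it is done.

```bash
mkdir -p pics; python3 - <<'E'
from rig import ctrl
import cv2,numpy as np
for n in("top","side"):
    p,d=ctrl.capture(n); cv2.imwrite(f"pics/{n}0.png",p); np.save(f"pics/{n}0.npy",d)
    c=ctrl.get_calibration(n); print(n,np.round(c["K"],1).tolist(),np.round(c["origin"],1),np.round(c["rotation"],3).tolist())
s=ctrl.sense(); print(s)
E
```

```text
top [[595.6, 0.0, 320.7], [0.0, 595.6, 240.8], [0.0, 0.0, 1.0]] [ 365.6    2.4 1177.9] [0.06, -0.703, 0.706, -0.061]
side [[521.5, 0.0, 316.1], [0.0, 521.5, 236.9], [0.0, 0.0, 1.0]] [ 161.4 -666.4  820.9] [-0.387, 0.884, -0.24, 0.11]
{'time_s': 0.1, 'joints': array([ 9.67621776e-01,  3.13419861e-01,  1.49838736e+00, -4.62710335e-05,
        1.33099683e+00, -2.23428149e-01]), 'dq': array([-5.59669856e-04, -7.72924182e-04, -2.34038269e-03, -4.29970432e-04,
       -4.78008242e-04,  4.82442574e-06]), 'tau': array([ 4.77363792e-03, -4.12900972e+01, -2.60138869e+01, -2.91819219e-06,
        3.00579479e-03,  3.03204808e-05]), 'eef_pos': array([194.50548862, 487.38061002, 230.76921428]), 'ee_rot': array([-2.22690985e-04,  1.88728932e-01,  9.82029034e-01, -5.63722328e-04]), 'force': array([-0.16218368,  0.26353586,  0.40843602]), 'wrist_torque': array([-0.02517829,  0.01026457, -0.00345153]), 'grip_force': 0.0, 'grip_width': 1.001187909571034}
```

View pics/top0.png

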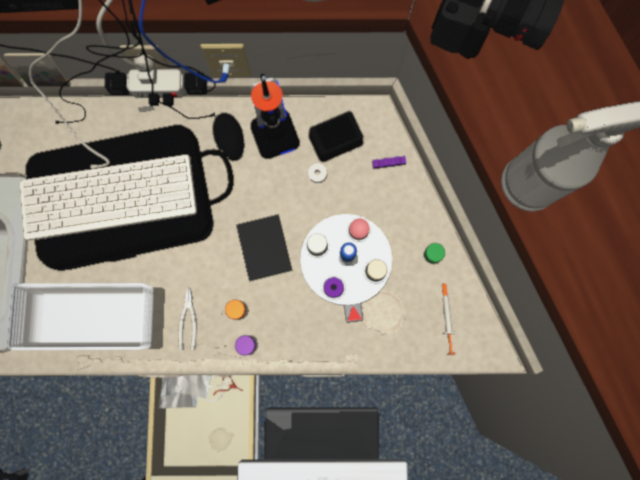

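View pics/side0.png

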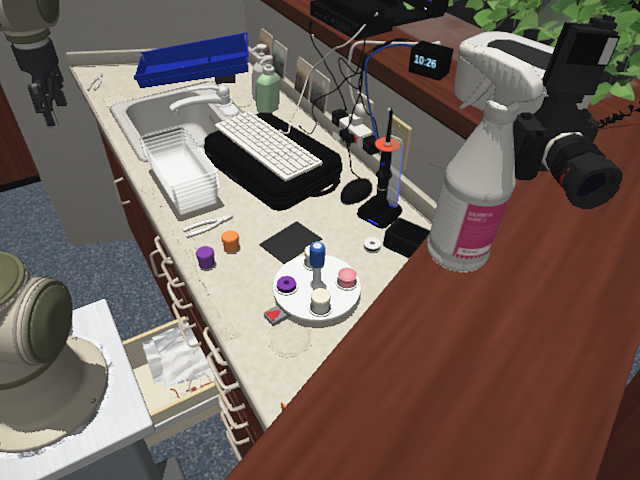

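The top view shows the knob at (348,252), the beige jar at (376,270), the red arrow at (353,313), the purple spool at (333,287), the white jar at (317,244) and the pink dish at (359,229). The side view agrees. Next I work out positions.

```bash
cat > h.py <<'E'
from rig import ctrl
import cv2,numpy as np
def cast(n,uv,z):
    c=ctrl.get_calibration(n);K,o,R=map(np.array,(c["K"],c["origin"],c["rotation"]))
    r=R@np.linalg.inv(K)@np.array([*uv,1.]);return (o+r*(z-o[2])/r[2])[:2]
def blob(p,lo,hi,roi):
    h=cv2.cvtColor(p,cv2.COLOR_BGR2HSV);m=cv2.inRange(h,np.array(lo),np.array(hi))
    k=np.zeros_like(m);x0,y0,x1,y1=roi;k[y0:y1,x0:x1]=m[y0:y1,x0:x1]
    cs,_=cv2.findContours(k,cv2.RETR_EXTERNAL,cv2.CHAIN_APPROX_NONE)
    c=max(cs,key=cv2.contourArea);(x,y),r=cv2.minEnclosingCircle(c);M=cv2.moments(c)
    return np.array([M["m10"]/M["m00"],M["m01"]/M["m00"]]),np.array([x,y]),r,cv2.contourArea(c),c
E
python3 - <<'E'
from h import *
p=cv2.imread("pics/top0.png")
for nm,lo,hi,roi,z in [("deck",(0,0,200),(180,25,255),(285,200,405,310),26),("knob",(100,100,40),(125,255,255),(335,235,362,268),136),
 ("beige",(12,40,150),(35,120,255),(360,255,392,284),66),("arrow",(0,150,100),(10,255,255),(335,300,370,325),12),
 ("purple",(125,80,40),(160,255,255),(315,270,350,305),42),("pink",(0,70,100),(12,200,255),(343,212,378,245),53),("pink2",(165,70,100),(180,255,255),(343,212,378,245),53)]:
    try:
        g,c,r,a,ct=blob(p,lo,hi,roi);e=cv2.fitEllipse(cv2.convexHull(ct)) if len(ct)>5 else None
        print(nm,np.round(g,1),np.round(c,1),round(r,1),a,"world",np.round(cast("top",g,z),1),np.round(cast("top",c,z),1),"ell",e and np.round(cast("top",e[0],z),1), e)
    except Exception as ex: print(nm,ex)
cv2.imwrite("pics/crop0.png",cv2.resize(p[200:330,280:410],None,fx=4.5,fy=4.5,interpolation=cv2.INTER_CUBIC))
E
```

```text
deck matmul: Input operand 1 has a mismatch in its core dimension 0, with gufunc signature (n?,k),(k,m?)->(n?,m?) (size 3 is different from 4)
knob matmul: Input operand 1 has a mismatch in its core dimension 0, with gufunc signature (n?,k),(k,m?)->(n?,m?) (size 3 is different from 4)
beige matmul: Input operand 1 has a mismatch in its core dimension 0, with gufunc signature (n?,k),(k,m?)->(n?,m?) (size 3 is different from 4)
arrow matmul: Input operand 1 has a mismatch in its core dimension 0, with gufunc signature (n?,k),(k,m?)->(n?,m?) (size 3 is different from 4)
purple matmul: Input operand 1 has a mismatch in its core dimension 0, with gufunc signature (n?,k),(k,m?)->(n?,m?) (size 3 is different from 4)
pink matmul: Input operand 1 has a mismatch in its core dimension 0, with gufunc signature (n?,k),(k,m?)->(n?,m?) (size 3 is different from 4)
pink2 max() iterable argument is empty
```

View pics/crop0.png

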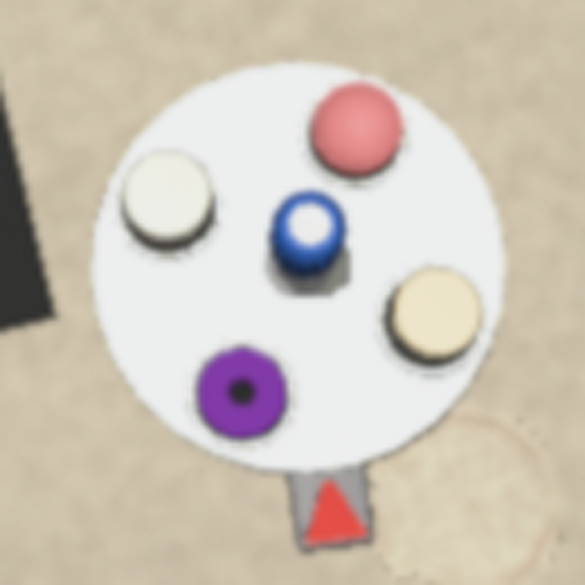

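The enlarged crop shows all four items, with the knob's white cap at crop (309,226). The camera rotation is a quaternion, so I fix the cast.

```bash
sed -i 's/^import cv2.*/import cv2,numpy as np\nfrom scipy.spatial.transform import Rotation as Ro/; s/r=R@np/r=Ro.from_quat(R,scalar_first=True).as_matrix()@np/' h.py
cat > meas.py <<'E'
from h import *
def meas(p,broi=None,dz=0):
    out={}
    for nm,lo,hi,roi,z in [("deck",(0,0,200),(180,25,255),(285,200,405,310),26),("cap",(0,0,200),(180,60,255),(343,244,355,256),136),
     ("beige",(12,25,150),(35,140,255),broi or (360,255,392,284),65),("arrow",(0,150,100),(10,255,255),(335,300,370,325),12),
     ("purple",(125,80,40),(160,255,255),(300,205,395,310),42),("pink",(0,70,100),(12,200,255),(300,205,395,305),53)]:
        try:
            g,c,r,a,ct=blob(p,lo,hi,roi)
            if nm=="deck": g=np.array(cv2.fitEllipse(cv2.convexHull(ct))[0])
            w=cast("top",g,z);w2=cast("top",c,z);out[nm]=w
            print(nm,np.round(g,1),round(r,1),a,"world",np.round(w,1),np.round(w2,1))
        except Exception as ex: print(nm,ex)
    return out
if __name__=="__main__":
    o=meas(cv2.imread("pics/top0.png"))
    for ax in("deck","cap"):
        for k in("beige","arrow","purple","pink"):
            v=o[k]-o[ax];print(ax,k,round(np.hypot(*v),1),round(np.degrees(np.arctan2(v[1],v[0])),1))
    s=ctrl.sense();R=Ro.from_quat(s["ee_rot"],scalar_first=True).as_matrix();print(np.round(R,3))
    d=np.array([*(o["deck"]),114+19])-s["eef_pos"];print("delta tool",np.round(R.T@d,1))
E
python3 meas.py
```

```text
deck [345.7 258.8] 46.1 6449.5 world [530.2 -47.8] [530.3 -48.1]
cap [348.4 249.5] 4.6 56.0 world [531.1 -48. ] [531.2 -48. ]
beige [376.8 268.9] 10.3 279.0 world [ 505.2 -104.4] [ 505.  -103.8]
arrow [353.5 314.6] 6.5 64.0 world [422.6 -62.5] [423.  -62.6]
purple [333.2 287. ] 9.8 273.0 world [473.6 -22.7] [473.5 -22.8]
pink [358.8 228.5] 10.0 284.5 world [585.1 -72.5] [585.1 -72.2]
deck beige 61.8 -113.9
deck arrow 108.6 -172.3
deck purple 62.0 156.0
deck pink 60.3 -24.2
cap beige 62.0 -114.7
cap arrow 109.5 -172.4
cap purple 62.9 156.2
cap pink 59.3 -24.4
[[-0.929  0.371 -0.001]
 [ 0.371  0.929 -0.001]
 [ 0.    -0.001 -1.   ]]
delta tool [-510.2 -372.6   98.1]
```

Measurements are consistent: the axis is at (530.5, -47.9), the jar radius is 62 mm, the beige jar is at -114.2° and the front at -172.4°. So the deck needs about -58° about world z, which is a tool spin of +58°. I carry the gripper over first.

```bash
python3 -m pendant '[[[-0.1,-0.07,0,0,1],[-0.25,-0.18,0,0,1],[-0.4,-0.29,0,0,1],[-0.55,-0.4,0,0,1],[-0.7,-0.51,0,0,1],[-0.85,-0.62,0,0,1]]]' 25 
python3 -m pendant '[[[-0.15,-0.11,0,0,1],[-0.3,-0.22,0,0,1],[-0.45,-0.33,0,0,1],[-0.6,-0.44,0,0,1],[-0.75,-0.55,0,0,1],[-0.85,-0.62,0,0,1]]]' 
python3 -m pendant '[[[-0.15,-0.11,0,0,1],[-0.3,-0.22,0,0,1],[-0.45,-0.33,0,0,1],[-0.6,-0.44,0,0,1],[-0.75,-0.55,0,0,1],[-0.83,-0.6,0,0,1],[-0.85,-0.62,0,0,1],[-0.85,-0.62,0,0,1],[-0.85,-0.62,0,0,1]]]'
cat > st.py <<'E'
from h import *
s=ctrl.sense();R=Ro.from_quat(s["ee_rot"],scalar_first=True).as_matrix()
print("t",s["time_s"],np.round(s["eef_pos"],1),"yaw y",np.degrees(np.arctan2(R[1,1],R[0,1])).round(2),"grip",s["grip_width"],s["grip_force"],"F",np.round(s["force"],1),"T",np.round(s["wrist_torque"],2))
print("delta tool/200",np.round(R.T@(np.array([530.5,-47.9,95])-s["eef_pos"])/200,4))
E
python3 st.py
```

```text
time_s: 0.7
eef_pos: [307.0, 308.0, 231.1]
ee_rot: [-0.0, 0.189, 0.982, -0.0]
force: [0.2, 0.7, 0.4]
grip_width: 0.997
grip_force: 0.0
time_s: 1.3
eef_pos: [419.3, 129.2, 231.1]
ee_rot: [-0.0, 0.19, 0.982, -0.0]
force: [-0.1, -0.1, 0.7]
grip_width: 0.997
grip_force: 0.0
time_s: 2.2
eef_pos: [529.9, -46.1, 231.3]
ee_rot: [-0.0, 0.188, 0.982, 0.0]
force: [-1.1, 0.5, 0.7]
grip_width: 0.998
grip_force: 0.0
t 2.2 [529.9 -46.1 231.3] yaw y 68.28 grip 0.9979098436599311 0.0 F [-1.1  0.5  0.7] T [-0.01  0.04 -0.04]
delta tool/200 [-0.0066 -0.0075  0.6813]
```

```bash
python3 -m pendant '[[[-0.006,-0.007,0.1,0,1],[-0.006,-0.007,0.2,0,1],[-0.006,-0.007,0.3,0,1],[-0.006,-0.007,0.4,0,1],[-0.006,-0.007,0.5,0,1],[-0.006,-0.007,0.58,0,1],[-0.006,-0.007,0.64,0,1],[-0.006,-0.007,0.67,0,1],[-0.006,-0.007,0.68,0,1],[-0.006,-0.007,0.68,0,1]]]' 25; python3 st.py
python3 -c "
from h import *
a,_=ctrl.capture('top');b,_=ctrl.capture('side')
c=lambda p,x,y,w,h:cv2.resize(p[y:y+h,x:x+w],(390,390),interpolation=2)
cv2.imwrite('pics/pre.png',np.hstack([c(a,280,200,130,130),c(b,250,210,130,130)]))"
```

```text
time_s: 3.2
eef_pos: [531.2, -48.6, 95.7]
ee_rot: [0.0, 0.189, 0.982, -0.0]
force: [-0.4, 0.2, -0.1]
grip_width: 0.998
grip_force: 0.0
t 3.2 [531.2 -48.6  95.7] yaw y 68.25 grip 0.9980734876801253 0.0 F [-0.4  0.2 -0.1] T [ 0.02 -0.01 -0.05]
delta tool/200 [0.0043 0.0019 0.0034]
```

View pics/pre.png

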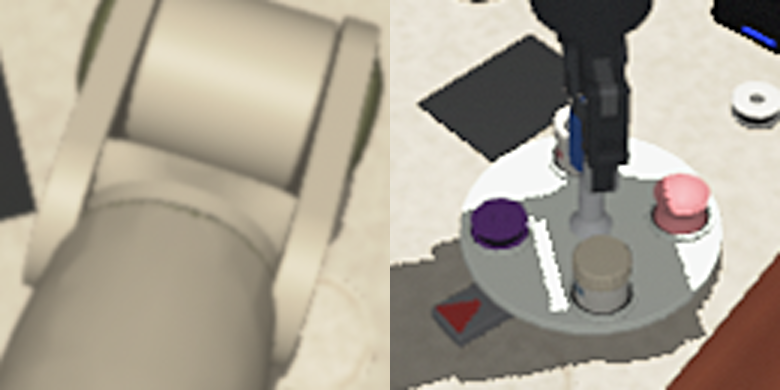

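The top view is blocked by the arm. The side view shows the fingers astride the knob, clear of the jars, with the items undisturbed. I close gently.

```bash
python3 -m pendant '[[[0,0,0,0,0.8],[0,0,0,0,0.6],[0,0,0,0,0.5],[0,0,0,0,0.42],[0,0,0,0,0.38],[0,0,0,0,0.34],[0,0,0,0,0.3],[0,0,0,0,0.2],[0,0,0,0,0.1],[0,0,0,0,0],[0,0,0,0,0],[0,0,0,0,0]]]' 25; python3 st.py
```

```text
time_s: 4.5
eef_pos: [531.5, -47.6, 95.7]
ee_rot: [0.001, 0.189, 0.982, 0.001]
force: [3.0, 7.9, 2.4]
grip_width: 0.342
grip_force: 24.5
t 4.5 [531.5 -47.6  95.7] yaw y 68.24 grip 0.34192478618939287 24.519418138079345 F [3.  7.9 2.4] T [ 1.11 -0.39 -0.03]
delta tool/200 [ 0.0042 -0.0034  0.0033]
```

```bash
python3 -m pendant '[[[0,0.003,0,0,0],[0,0.006,0,0,0],[0,0.006,0,0.004,0],[0,0.006,0,0.012,0],[0,0.006,0,0.024,0],[0,0.006,0,0.036,0],[0,0.006,0,0.048,0],[0,0.006,0,0.06,0],[0,0.006,0,0.07,0],[0,0.006,0,0.076,0],[0,0.006,0,0.08,0],[0,0.006,0,0.08,0]]]' 25; python3 st.py
cat > look.py <<'E'
from h import *
import sys
p,_=ctrl.capture("side");cv2.imwrite(f"pics/{sys.argv[1]}.png",cv2.resize(p[205:345,245:385],(560,560),interpolation=2))
A=np.array([531,-47.9])
for nm,lo,hi,z in [("purple",(125,80,30),(160,255,255),42),("pink",(0,60,60),(12,190,255),None),("pink2",(165,60,60),(180,190,255),None)]:
    try:
        g,c,r,a,_=blob(p,lo,hi,(262,225,372,325));v=cast("side",g,z or 45)-A
        print(nm,np.round(g,1),a,"r",np.hypot(*v).round(1),"ang",np.degrees(np.arctan2(v[1],v[0])).round(1))
    except Exception as e: print(nm,"none")
E
python3 look.py mid
```

```text
time_s: 5.7
eef_pos: [531.7, -47.2, 95.6]
ee_rot: [0.0, 0.311, 0.95, 0.0]
force: [0.9, 5.8, 5.2]
grip_width: 0.337
grip_force: 24.7
t 5.7 [531.7 -47.2  95.6] yaw y 53.78 grip 0.3370794109796445 24.734613489126787 F [0.9 5.8 5.2] T [ 0.75 -0.1   0.  ]
delta tool/200 [ 0.003  -0.0063  0.0032]
purple [286.5 278.6] 223.0 r 57.8 ang 147.9
pink [365.9 317.7] 143.0 r 138.9 ang -76.7
pink2 [346.7 283.6] 275.5 r 65.2 ang -42.9
```

View pics/mid.png

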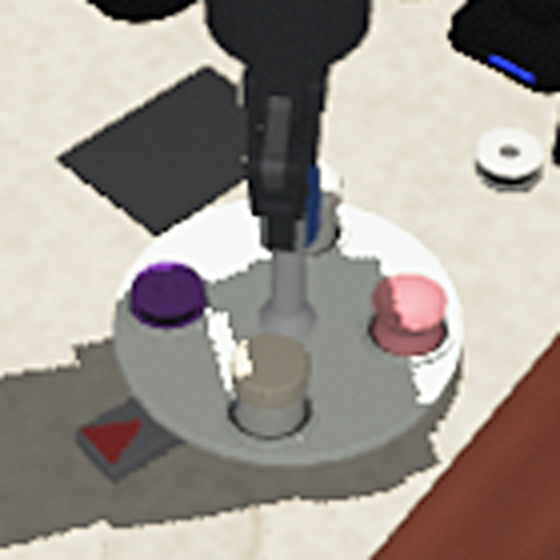

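The side view at (270,365) in the crop shows the beige jar swinging toward the arrow with the knob, and everything stands upright. I continue.

```bash
python3 -m pendant '[[[0,0.002,0,0.004,0],[0,0.003,0,0.012,0],[0,0.003,0,0.024,0],[0,0.003,0,0.036,0],[0,0.003,0,0.048,0],[0,0.003,0,0.06,0],[0,0.003,0,0.072,0],[0,0.003,0,0.084,0],[0,0.003,0,0.096,0],[0,0.003,0,0.108,0],[0,0.003,0,0.116,0],[0,0.003,0,0.12,0]]]' 25; python3 st.py
python3 -m pendant '[[[0,0,0,0.004,0],[0,0,0,0.012,0],[0,0,0,0.024,0],[0,0,0,0.036,0],[0,0,0,0.048,0],[0,0,0,0.06,0],[0,0,0,0.072,0],[0,0,0,0.084,0],[0,0,0,0.096,0],[0,0,0,0.108,0],[0,0,0,0.116,0],[0,0,0,0.12,0]]]' 25
python3 -m pendant '[[[0,0,0,0,0],[0,0,0,0,0],[0,0,0,0,0]]]' 25;python3 st.py; python3 look.py end1
python3 -c "
from h import *
p,_=ctrl.capture('top');cv2.imwrite('pics/top1.png',cv2.resize(p[200:330,280:410],(520,520),interpolation=2))"
```

```text
time_s: 6.95
eef_pos: [532.2, -46.8, 95.7]
ee_rot: [0.0, 0.484, 0.875, 0.0]
force: [0.1, 4.6, 5.1]
grip_width: 0.343
grip_force: 24.8
t 6.95 [532.2 -46.8  95.7] yaw y 32.17 grip 0.3425235317523597 24.761058578733355 F [0.1 4.6 5.1] T [ 0.72 -0.19 -0.01]
delta tool/200 [-0.0002 -0.0099  0.0033]
time_s: 8.15
eef_pos: [532.6, -46.6, 95.6]
ee_rot: [0.001, 0.639, 0.769, 0.001]
force: [4.8, 6.2, 2.5]
grip_width: 0.345
grip_force: 24.7
time_s: 8.45
eef_pos: [532.7, -46.7, 95.7]
ee_rot: [0.001, 0.639, 0.769, 0.001]
force: [4.7, 6.6, 4.3]
grip_width: 0.345
grip_force: 24.7
t 8.45 [532.7 -46.7  95.7] yaw y 10.61 grip 0.3448983358173508 24.71121465205215 F [4.7 6.6 4.3] T [ 0.96 -0.61 -0.05]
delta tool/200 [-0.0041 -0.0118  0.0033]
purple [297.8 264.6] 211.0 r 54.8 ang 100.4
pink [365.9 317.7] 144.0 r 138.9 ang -76.7
pink2 [336.1 298.3] 303.0 r 66.9 ang -82.4
```

View pics/end1.png

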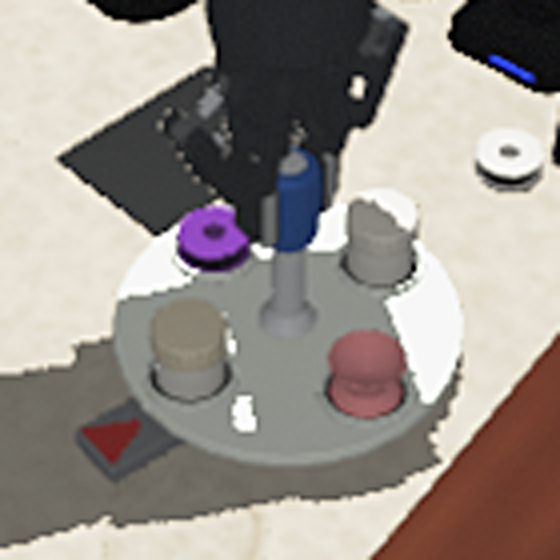

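View pics/top1.png

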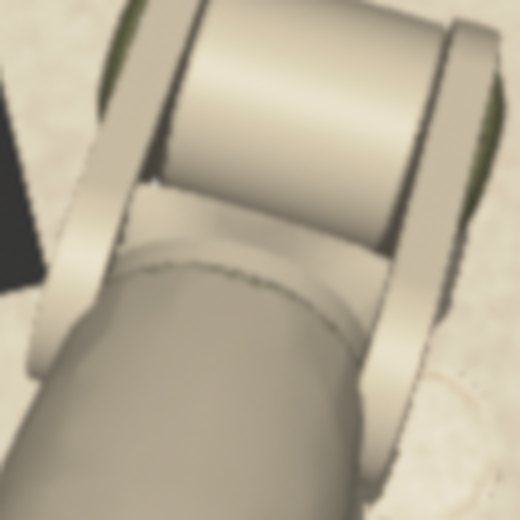

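The side view shows the beige jar near the arrow line, with its lid around full-image (292,285), all upright. The top view is blocked. I check the angle from the side view, using the pocket ellipses and lid against the pose at the start.

```bash
python3 - <<'E'
from h import *
p,_=ctrl.capture("side"); p0=cv2.imread("pics/side0.png")
A=np.array([531,-47.9])
def pol(g,z):
    v=cast("side",g,z)-A; return np.hypot(*v).round(1),np.degrees(np.arctan2(v[1],v[0])).round(1)
for nm,im,roi,z,lo,hi in [("arrow",p0,(255,300,295,330),12,(0,140,60),(10,255,255)),("arrow now",p,(255,300,295,330),12,(0,140,60),(10,255,255)),
  ("beige0",p0,(305,280,335,315),61,(12,28,60),(35,140,255)),("beige now",p,(278,275,306,300),61,(12,28,60),(35,140,255)),
  ("purple0",p0,(262,225,372,325),40,(125,80,30),(160,255,255)),("purple now",p,(262,225,372,325),40,(125,80,30),(160,255,255)),
  ("pink0",p0,(320,255,372,300),48,(0,60,60),(180,190,255)),("pink now",p,(322,283,352,315),48,(0,60,60),(180,190,255))]:
    g,c,r,a,ct=blob(im,lo,hi,roi);x,y,w,h=cv2.boundingRect(ct);print(nm,np.round(g,1),a,(x,y,w,h),pol(g,z),pol((x+(w-1)/2,y+(h-1)/2),z))
s=ctrl.get_calibration("side");K=np.array(s["K"]);R=Ro.from_quat(s["rotation"],scalar_first=True).as_matrix()
for ang in(-114.2,-170,-172.4,-175):
    t=np.radians(ang)
    for z in(65,61): 
        X=np.array([A[0]+62*np.cos(t),A[1]+62*np.sin(t),z]);q=K@R.T@(X-s["origin"]);print(ang,z,np.round(q[:2]/q[2],1))
E
```

```text
arrow [272.5 314.1] 60.0 (266, 310, 14, 11) (np.float64(106.4), np.float64(-172.1)) (np.float64(107.7), np.float64(-171.2))
arrow now [272.5 314.1] 58.0 (266, 310, 14, 10) (np.float64(106.3), np.float64(-172.2)) (np.float64(107.0), np.float64(-171.7))
beige0 [319.9 302.7] 75.5 (311, 294, 19, 13) (np.float64(78.3), np.float64(-113.6)) (np.float64(71.6), np.float64(-112.8))
beige now [291.7 288.5] 251.5 (283, 280, 19, 18) (np.float64(61.8), np.float64(-167.6)) (np.float64(61.4), np.float64(-167.2))
purple0 [286. 284.] 232.0 (277, 276, 19, 17) (np.float64(59.4), np.float64(160.6)) (np.float64(59.3), np.float64(160.5))
purple now [297.7 264.6] 210.0 (289, 257, 19, 16) (np.float64(56.4), np.float64(99.1)) (np.float64(56.2), np.float64(98.6))
pink0 [346.7 277.5] 280.5 (338, 268, 19, 20) (np.float64(64.1), np.float64(-30.5)) (np.float64(64.8), np.float64(-30.6))
pink now [336.2 298.1] 323.5 (327, 288, 20, 22) (np.float64(68.7), np.float64(-83.6)) (np.float64(69.8), np.float64(-83.6))
-114.2 65 [318.5 294.9]
-114.2 61 [318.5 296.3]
-170 65 [290.7 286.4]
-170 61 [290.8 287.8]
-172.4 65 [289.9 285.6]
-172.4 61 [289.9 287. ]
-175 65 [289.1 284.8]
-175 61 [289.1 286.1]
```

Correcting for the side-view bias seen at the start, the three items put the beige jar at -171.8°, -172.9° and -173.1°. The tool turn gives -171.9°, against -172.3° for the arrow. That is within 1°, and the grip holds at 25 N, so I hand in.

```bash
python3 -m pendant '[[[0,0,0,0,0],[0,0,0,0,0],[0,0,0,0,0],[0,0,0,0,0],[0,0,0,0,0]]]' 25; python3 -c "
from rig import ctrl
print(ctrl.finish_job())"
```

```text
time_s: 9.1
eef_pos: [532.6, -46.7, 95.6]
ee_rot: [0.001, 0.639, 0.769, 0.001]
force: [4.9, 6.6, 4.1]
grip_width: 0.344
grip_force: 24.7
the job is handed in; nothing more can be done
None
```

I turned the carousel about 58° in one grip: the beige-lidded jar stands within about 1° of the red arrow by my measurements, everything on it is upright, and the gripper still holds the knob at about 25 N; the job is handed in, but no verdict came back.

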